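Hold the spring jaw of the board holder open for the next board

ROBOT

A 6-joint arm with a two-finger parallel gripper is mounted at the origin on the work surface. World frame = base frame: x ahead of the robot, y to its left, z up, the work surface at z = 0. Lengths are in m, angles in rad, forces in N, time in s.
With the tool pointing down it reaches from about 0.375 to 0.975 m from the base axis. Payload 3.8 kg.
Tool frame: the origin (TCP) lies midway between the tips of the shut fingers; the grasp point (between the pads) lies 19 mm behind it; z points along the fingers, y is the direction in which the jaws open and shut (so a half turn about z gives the same grasp; the last joint's range is limited). The gripper opens to 85 mm and grips with 20 to 120 N. Pads are 22 mm wide; open, the fingers measure 114 mm over their backs; the gripper's body (76 mm by 85 mm) begins 54 mm behind the grasp point. The pads swing forward as they close: fully open they stand 13 mm farther back than shut.
Start: joints at [-1.299, 0.264, 1.604, -0, 1.274, -0.037], TCP at [0.205, -0.643, 0.231] pointing down, gripper open.
Joint ranges: [-2.63, 2.63], [-0.94, 2.18], [0.31, 2.57], [-1.31, 4.45], [0, 2.66], [-2.55, 2.55]. Speed limits (rad/s): [2.57, 2.57, 3.14, 3.14, 3.14, 3.14].

INTERFACE

Orientations are given as a rotation vector (axis times angle).
In Python, from workcell import readout, read_camera, camera_params, bot gives the robot as it stands.
- The arm moves only by the tool apply_moves, never from a script. Its argument "plan" is a list that holds one entry, the list of rows, each a list of 7 numbers: the shift along the tool's x, y, z each as a share of 1000 mm, from -1 to 1, then the turn, a rotation vector about the tool's x, y, z each as a share of pi rad, from -1 to 1, then the gripper command: -1 is fully open, 1 is shut, values between are in proportion. A call has exactly 8 rows; each row is the pose to reach, as a shift and turn from the pose commanded when the call began, along the tool's axes at that moment, turning the shorter way round; what a row does not reach only later rows make up. A row lasts 1/12 s, in which the tool goes at most 41.7 mm and 7.16 degrees, less where a joint would pass 70% of its speed; a pose out of reach is approached as far as the arm can. A call with a number of a shift or a turn outside -1 to 1 is refused whole. A call with a gripper value outside its range is refused whole. The fingers move at their own pace and stop on an object; "force" is the grip in N (left out, the last holds). Time passes only in rows, so rows that repeat a pose let the fingers close, or fill a call up. It gives the time, the measured TCP pose, the force and the opening at its end, in the units of the state.
- readout.read_state(): the state, without advancing time (a new reading comes with each control period).
- read_camera(name): name is "scene" or "side" or "wrist"; returns the picture (480x640x3 uint8, red, green, blue); there is no depth.
- camera_params(name): a dict with "fovy" (degrees; the focal length in pixels is half the picture's height over the tangent of half this angle, whatever the lens; pixels are square), "cx", "cy" (the principal point, pixels), "rvec" (rotation vector, rad) and "tvec" (3), from world to camera coordinates, as OpenCV has them; the wrist camera has in their place "hand_eye" (4x4, takes a point from camera to tool coordinates, whose origin is the TCP and whose axes are the flange's). Camera axes: x right, y down, z forward; pixel columns grow to the right and rows downward; lengths in m; the calibration is good to about 2 mm. A picture is of the moment at which its call begins: read the wrist's pose just before it. camera_params takes no time and is no camera call.
- bot.finish_job(): hands the job in, once; it reports no verdict.
The state is a dict: "time": time; "q": joint angles; "joint_vel": joint speeds; "joint_torque": joint torques, N m; "tool_pos": TCP position; "tcp_rot": TCP orientation; "wrist_force": force on the tool from outside, world axes, zero at the start; "torque": the same for the moment, N m; "width": opening from 0.0 (shut) to 1.0 (fully open).
Only numpy, scipy, OpenCV 4.12 (cv2) and the standard library are available. Lean on these libraries where they do the work, as an engineer would, in place of code of your own. Each camera call takes 0.05 s, during which the arm holds its last target.

TASK

Look which circuit board lies on the green mat, then pull the board holder's spring jaw open by its black handle until the jaw's pointers stand on the line of that board's colour. Keep it there: finish while still holding the handle, with the jaw still on the line, so that I can drop the board in. Leave the boards and everything else on the bench where they are.

Things in the scene. Friction and masses are not known exactly. Their poses are not given: they have to be found in the camera images.
- holder: board holder fixed to the bench: aluminium base 280 (x) x 140 (y) x 16 mm, fixed blue jaw at its +x end, sliding jaw, low blue end block (top 38 mm high) at its -x end. Origin: centre of the base underside. Its level x axis points along the slide from the black handle to the fixed jaw; the sliding jaw opens along the holder's -x, roughly towards the robot.
- jaw (a joint): opening of the sliding jaw, m: 0 = shut on its stop (as it starts), grows as it is pulled along holder -x, end stop 0.085. A spring pulls it shut (6 N at 0, 13 N at 0.07); let go, it slides back. Its pointers, thin black bars over the white scale strips on both sides, stand on the yellow line at 0.030, the blue at 0.050, the red at 0.070.
- handle (a point): upright black handle on the sliding jaw, a plate 14 mm thick (holder x), 56 mm wide (holder y). Origin: 68 mm above the bench, 22 mm below its top; 32 mm below the origin is the slide's top. Axes as the holder's; above the holder's origin when shut. Free space 68 mm behind it (+x) and all in front above 38 mm height: can be pinched from above, fingers closing along holder x.
- mat: green work mat fixed on the bench, 200 (x) x 160 (y) x 2 mm; one circuit board lies on it. Origin: centre of its underside. The mat lies to the left or to the right of the holder.
- pointer (a point): point mid-way between the two black pointers of the sliding jaw (thin bars 3 mm wide across the inner part of the scale strips), 20 mm above the bench; at holder x = 40 mm when the jaw is shut, it moves with the jaw
- plate: dark steel plate fixed on the bench, 130 (x) x 230 (y) x 2 mm, on the other side of the holder; the two other boards lie on it. Origin: centre of its underside.
- mark_red (a point): red line, 6 mm wide, painted across the white scale strips at both sides of the slide; this point lies mid-way between the two strips, at holder x = -30 mm, 18 mm above the bench
- mark_blue (a point): blue line, 6 mm wide, painted across the white scale strips at both sides of the slide; this point lies mid-way between the two strips, at holder x = -10 mm, 18 mm above the bench
- mark_yellow (a point): yellow line, 6 mm wide, painted across the white scale strips at both sides of the slide; this point lies mid-way between the two strips, at holder x = 10 mm, 18 mm above the bench
- board_red: red circuit board, 70 x 85 mm, 4 mm thick, parts up to 13 mm high; lies flat on the mat or on the plate. Origin: centre of its underside
- board_blue: blue circuit board, 70 x 65 mm, 4 mm thick, parts up to 13 mm high; lies flat on the mat or on the plate. Origin: centre of its underside
- board_yellow: yellow circuit board, 70 x 45 mm, 4 mm thick, parts up to 13 mm high; lies flat on the mat or on the plate. Origin: centre of its underside
- bottle: turquoise dispenser bottle, 64 mm diameter, 118 mm tall, bystander; origin at the centre of its underside
- spool: solder spool with black flanges, 56 mm diameter, 38 mm tall, standing, bystander; origin at the centre of its underside
- screwdriver: screwdriver lying near the far edge of the bench, bystander
- brush: cleaning brush lying near the far edge of the bench, bystander
- flux: small jar, 44 mm diameter, 45 mm tall, bystander; origin at the centre of its underside
Things that resemble listed ones, but are neither listed nor needed, are in the scene too. Several things look just like the board_blue: the one meant starts farthest to the robot's left.

How it is judged:
At the end, for the whole second after the job is handed in: The jaw stands still with its pointers within 4 mm of the line whose colour is that of the board on the green mat (opening 0.030 yellow, 0.050 blue, 0.070 red), the fingers press on the black handle with more than 3 N, and the boards and other loose things are within 20 mm of where they began (((horizontal distance between board_red and mat below 0.08 m and value of joint jaw between 0.066 and 0.074 m) or (horizontal distance between board_blue and mat below 0.08 m and value of joint jaw between 0.046 and 0.054 m) or (horizontal distance between board_yellow and mat below 0.08 m and value of joint jaw between 0.026 and 0.034 m)) and velocity of joint jaw between -0.01 and 0.01 m/s and contact force between the fingers and jaw_c0 above 3 N and distance of each of board_red, board_blue, board_yellow, bottle, spool, screwdriver, brush, flux from where it was at the start of the episode below 0.02 m); the arm keeps its last pose, push and grip.
It fails at once if a circuit board was moved more than 20 mm (distance of any of board_red, board_blue, board_yellow from where it was at the start of the episode above 0.02 m).
It fails at once if another loose thing on the bench was moved more than 20 mm (distance of any of bottle, spool, screwdriver, brush, flux from where it was at the start of the episode above 0.02 m).
It also fails if it takes over 35 s, if anything falls off the work surface, if the arm or the gripper's body presses on something with over 40 N, if the wrist force passes 120 N, or if a joint passes its speed limit or range.

## Working session

There is one attempt and no reset: what is moved stays moved. The work goes in short steps, Python scripts to look and compute and a tool call to move; the robot and the scene stay as the last step left them, time stands still between calls to the robot, and variables do not carry over. Pictures are saved under pics/ and viewed, and the job is handed in when it is done.

Besides the shell and the picture viewer there is one more tool, called after "Call:" as name(argument=value, ...) on one line, values as JSON. apply_moves: Moves the arm, as the interface text tells. Shift numbers are shares of 1000 mm and turn numbers shares of pi rad, none past 1 either way. Its arguments: {"type":"object","properties":{"plan":{"type":"array","items":{"type":"array","items":{"type":"array","items":{"type":"number","minimum":-1,"maximum":1}}}},"force":{"type":"number"}},"required":["plan"]}

```bash
mkdir -p pics; ls
python3 - <<'E'
from workcell import readout, read_camera, camera_params, bot
import cv2
print(readout.read_state())
for n in ("scene","side","wrist"):
    print(n,camera_params(n))
    cv2.imwrite(f"pics/{n}0.png",read_camera(n)[:,:,::-1])
E
```

```text
pics
{'time': 0.0, 'q': array([-1.29887683e+00,  2.64754567e-01,  1.60541538e+00, -1.16078361e-05,
        1.27371501e+00, -3.69263751e-02]), 'joint_vel': array([ 0.00014972, -0.0001291 ,  0.00029706,  0.00052527,  0.00104773,
       -0.00010743]), 'joint_torque': array([ 6.40634371e-04, -5.15105760e+01, -3.67317688e+01, -2.12024923e-05,
        1.27482330e-02, -2.43419390e-05]), 'tool_pos': array([ 0.20494651, -0.64233923,  0.22993875]), 'tcp_rot': array([-3.10196015e+00, -4.82863472e-01,  4.39091629e-04]), 'wrist_force': array([-0.2418059 , -0.40462369, -0.02450789]), 'torque': array([-0.00960099, -0.00610302,  0.0620939 ]), 'width': 0.9997571995731123}
scene {'fovy': 47.18838981957509, 'cx': 318.5749549881551, 'cy': 237.55686693938858, 'rvec': array([ 2.19641886,  0.56926535, -0.25526849]), 'tvec': array([-0.47130523, -0.1261827 ,  1.63748235])}
side {'fovy': 42.93630570667979, 'cx': 319.1394850086512, 'cy': 242.2401028144302, 'rvec': array([ 0.0973932 , -2.85210145,  1.22710878]), 'tvec': array([0.50972891, 0.10093006, 1.44837533])}
wrist {'fovy': 64.09836471181336, 'cx': 314.3937988859518, 'cy': 245.25929361610477, 'hand_eye': array([[-7.21533902e-04, -9.58068446e-01, -2.86538534e-01,
         7.41892277e-02],
       [ 9.99999608e-01, -8.38549389e-04,  2.85665213e-04,
         5.99980358e-04],
       [-5.13963539e-04, -2.86538216e-01,  9.58068675e-01,
        -1.41718404e-01],
       [ 0.00000000e+00,  0.00000000e+00,  0.00000000e+00,
         1.00000000e+00]])}
```

View pics/scene0.png

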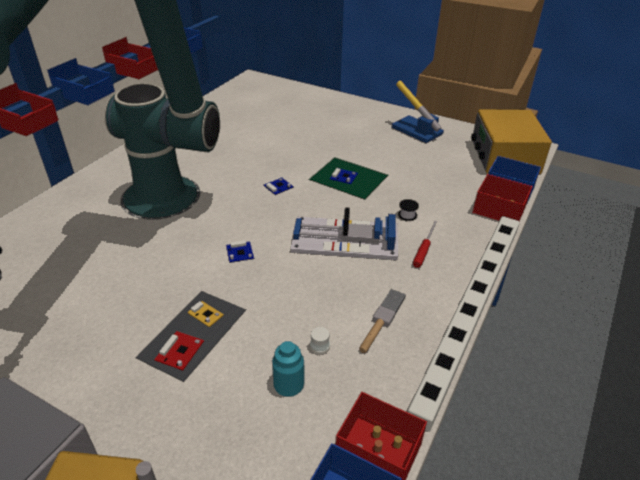

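View pics/side0.png

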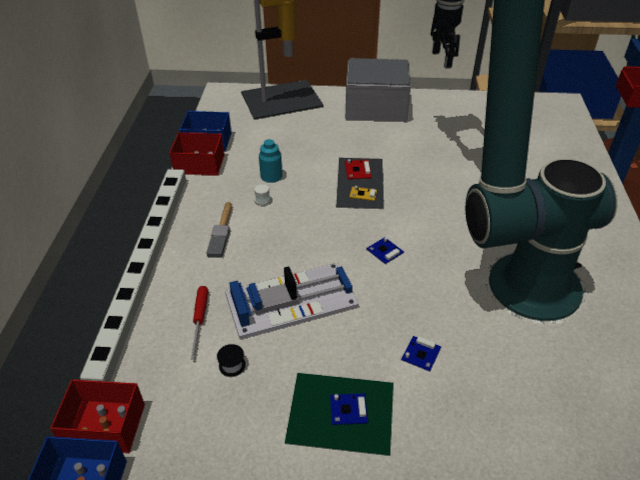

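View pics/wrist0.png

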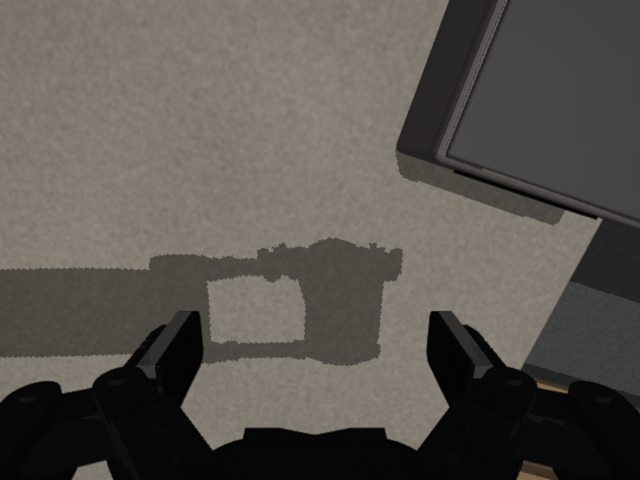

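The blue candidates in the scene view are (344,176) on the green mat, (279,185) and (240,251) on the bare bench. The one on the mat is farthest to the robot's left (+y), so the target is the blue line at 0.050. I'll check this in an enlarged crop and measure the holder from another.

```bash
python3 - <<'E'
import cv2
a=cv2.imread("pics/scene0.png");b=cv2.imread("pics/side0.png")
cv2.imwrite("pics/c1.png",cv2.resize(a[150:270,225:425],None,fx=4,fy=4,interpolation=cv2.INTER_CUBIC))
cv2.imwrite("pics/c2.png",cv2.resize(b[250:345,215:375],None,fx=5,fy=5,interpolation=cv2.INTER_CUBIC))
E
cat > h.py <<'E'
import numpy as np, cv2
from workcell import readout, read_camera, camera_params
from scipy.spatial.transform import Rotation as R
def cam(n):
    p=camera_params(n); f=240/np.tan(np.radians(p["fovy"]/2))
    K=np.array([[f,0,p["cx"]],[0,f,p["cy"]],[0,0,1]])
    if n!="wrist": return K,R.from_rotvec(p["rvec"]).as_matrix(),p["tvec"]
    s=readout.read_state(); T=np.eye(4);T[:3,:3]=R.from_rotvec(s["tcp_rot"]).as_matrix();T[:3,3]=s["tool_pos"]
    M=np.linalg.inv(T@p["hand_eye"]); return K,M[:3,:3],M[:3,3]
def ray(c,uv,z):
    K,Rm,t=c; d=Rm.T@np.linalg.inv(K)@np.array([*uv,1.]); o=-Rm.T@t
    return o+d*(z-o[2])/d[2]
def proj(c,P):
    K,Rm,t=c; q=(K@(Rm@np.asarray(P,float).reshape(-1,3).T+t[:,None])); return (q[:2]/q[2]).T
E
python3 - <<'E'
from h import *
c=cam("scene"); d=cam("side")
for n,uv in (("mat",(344,176)),("b2",(279,185)),("b3",(240,251))): print(n,ray(c,uv,.005))
for n,uv in (("mat",(350,408)),("b2",(422,352)),("b3",(385,250))): print(n,ray(d,uv,.005))
E
```

```text
mat [0.43175504 0.35826741 0.005     ]
b2 [0.28187667 0.2147966  0.005     ]
b3 [ 0.35688402 -0.09774697  0.005     ]
mat [0.42385653 0.36279975 0.005     ]
b2 [0.27520784 0.2173551  0.005     ]
b3 [ 0.35188641 -0.09105809  0.005     ]
```

View pics/c1.png

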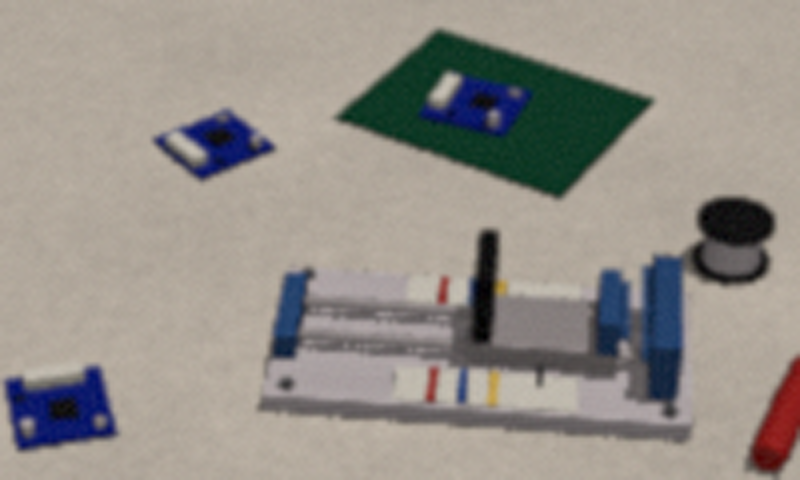

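View pics/c2.png

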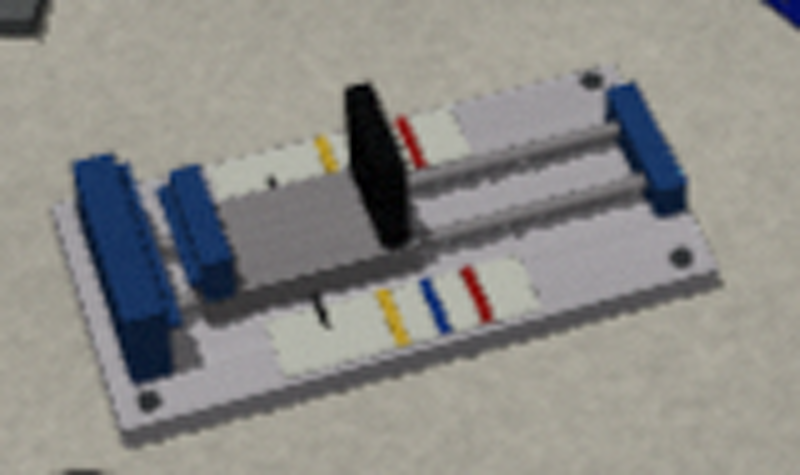

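```bash
cat > fit.py <<'E'
from h import *
from scipy.optimize import least_squares
C={"scene":(cam("scene"),4,(225,150)),"side":(cam("side"),5,(215,250))}
obs=[("scene",(-140,-70,16),(264,396)),("scene",(140,-70,16),(690,424)),
("side",(140,70,16),(127,430)),("side",(-140,70,16),(718,272)),("side",(140,-70,16),(55,207)),("side",(-140,-70,16),(612,68)),
("scene",(-30,-1,18),(432,384)),("scene",(-10,-1,18),(462,386)),("scene",(10,-1,18),(493,388)),
("side",(10,1,18),(394,318)),("side",(-10,1,18),(436,306)),("side",(-30,1,18),(477,294))]
def f(p,which=None):
    r=[]
    for n,P,uv in obs:
        if which and n!=which: continue
        c,s,o=C[n]; P=np.array(P,float)/1000
        if abs(P[1])==.001: P[1]*=p[3]*1000
        Rz=R.from_rotvec([0,0,p[2]]).as_matrix()
        w=Rz@P+[p[0],p[1],0]
        r+=list(proj(c,w)[0]-((np.array(uv)+.5)/s-.5+o))
    return np.array(r)
for w in (None,"side","scene"):
    s=least_squares(f,[.5,0,0.1,.05],args=(w,)); print(w,s.x,np.degrees(s.x[2]),np.round(s.fun,1))
E
python3 fit.py
```

```text
None [0.57008377 0.08818628 0.40714577 0.05187897] 23.32773440643526 [-0.8 -1.4  0.6 -0.8 -1.2 -0.   0.4 -1.3 -1.2 -0.7  0.1 -1.6 -0.2 -0.5
 -0.1 -0.5 -0.2 -0.5 -0.   0.2  0.1  0.3  0.3  0.4]
side [0.56881011 0.09050254 0.40348102 0.04826325] 23.117759588141105 [-1.   0.7  0.9 -0.3 -0.7 -0.1  0.8 -0.8 -0.1 -0.1 -0.  -0.   0.2  0.1]
scene [0.57189076 0.08454131 0.41350897 0.04967781] 23.692318664839977 [-0.8 -0.2  0.8 -0.  -0.1 -0.   0.1 -0.  -0.  -0. ]
```

```bash
cat >> h.py <<'E'
def goto(pos,yaw_y):
    """shift/turn numbers for tool pointing down with tool y at angle yaw_y"""
    s=readout.read_state(); R0=R.from_rotvec(s["tcp_rot"]).as_matrix()
    y=np.array([np.cos(yaw_y),np.sin(yaw_y),0]);z=np.array([0,0,-1.]);x=np.cross(y,z)
    R1=np.stack([x,y,z],1)
    print("t",s["time"],"pos",s["tool_pos"].round(4),"F",s["wrist_force"].round(1),"w",round(s["width"],3))
    print("shift",np.round(R0.T@(np.array(pos)-s["tool_pos"]),4),"turn",np.round(R.from_matrix(R0.T@R1).as_rotvec()/np.pi,4))
E
python3 -c "
from h import *
goto([.57,.088,.23],.407)"
```

```text
t 0.15 pos [ 0.2049 -0.6425  0.2302] F [-0.1 -0.3  0.7] w 1.001
shift [ 0.5698 -0.585   0.0013] turn [-4.000e-04 -5.000e-04 -5.313e-01]
```

Call:
apply_moves(plan=[[[0.57,-0.585,0,0,0,-0.531,-1],[0.57,-0.585,0,0,0,-0.531,-1],[0.57,-0.585,0,0,0,-0.531,-1],[0.57,-0.585,0,0,0,-0.531,-1],[0.57,-0.585,0,0,0,-0.531,-1],[0.57,-0.585,0,0,0,-0.531,-1],[0.57,-0.585,0,0,0,-0.531,-1],[0.57,-0.585,0,0,0,-0.531,-1]]], force=60)

```text
time: 0.82
tool_pos: [0.3544, -0.3429, 0.231]
tcp_rot: [-2.487, -1.919, -0.0]
wrist_force: [0.6, -0.7, 0.5]
width: 0.999
```

```bash
python3 -c "
from h import *
goto([.57,.088,.23],.407)"
```

```text
t 0.8167 pos [ 0.3544 -0.3429  0.231 ] F [ 0.6 -0.7  0.5] w 0.999
shift [0.4715 0.0992 0.0011] turn [ 0.000e+00 -1.000e-04 -2.112e-01]
```

Call:
apply_moves(plan=[[[0.4715,0.099,0,0,0,-0.211,-1],[0.4715,0.099,0,0,0,-0.211,-1],[0.4715,0.099,0,0,0,-0.211,-1],[0.4715,0.099,0,0,0,-0.211,-1],[0.4715,0.099,0,0,0,-0.211,-1],[0.4715,0.099,0,0,0,-0.211,-1],[0.4715,0.099,0,0,0,-0.211,-1],[0.4715,0.099,0,0,0,-0.211,-1]]])

```text
time: 1.48
tool_pos: [0.5051, -0.0455, 0.2313]
tcp_rot: [1.734, 2.619, -0.0]
wrist_force: [0.5, -0.7, -0.3]
width: 0.999
```

```bash
python3 -c "
from h import *
goto([.57,.088,.23],.407)"
```

```text
t 1.4833 pos [ 0.5051 -0.0455  0.2313] F [ 0.5 -0.7 -0.3] w 0.999
shift [0.0976 0.1118 0.0013] turn [ 0.      0.0001 -0.0019]
```

Call:
apply_moves(plan=[[[0.098,0.112,0,0,0,-0.002,-1],[0.098,0.112,0,0,0,-0.002,-1],[0.098,0.112,0,0,0,-0.002,-1],[0.098,0.112,0,0,0,-0.002,-1],[0.098,0.112,0,0,0,-0.002,-1],[0.098,0.112,0,0,0,-0.002,-1],[0.098,0.112,0,0,0,-0.002,-1],[0.098,0.112,0,0,0,-0.002,-1]]])

```text
time: 2.15
tool_pos: [0.5691, 0.0852, 0.231]
tcp_rot: [-1.728, -2.623, 0.001]
wrist_force: [-0.2, -0.6, -0.1]
width: 1.001
```

Run:
```python
from h import *
c=cam("wrist"); im=read_camera("wrist")[:,:,::-1].copy()
cv2.imwrite("pics/w1.png",im)
Rz=R.from_rotvec([0,0,.407]).as_matrix()
def W(P): return Rz@(np.array(P)/1000)+[.57,.088,0]
for P in [(-30,52,18),(-10,52,18),(10,52,18),(-7,28,90),(7,28,90),(-7,-28,90),(7,-28,90),(-140,70,16),(140,70,16)]:
    print(P,proj(c,W(P))[0].round(1))
goto([.57,.088,.23],.407)
```

```text
(-30, 52, 18) [282.  151.2]
(-10, 52, 18) [304.2 151.2]
(10, 52, 18) [326.5 151.2]
(-7, 28, 90) [306.1 189.8]
(7, 28, 90) [325.1 189.8]
(-7, -28, 90) [306.7 261.6]
(7, -28, 90) [324.6 261.5]
(-140, 70, 16) [158.3 130.6]
(140, 70, 16) [472.4 130. ]
t 2.2 pos [0.5692 0.0851 0.2311] F [-0.   0.3 -0.5] w 1.003
shift [0.0024 0.0019 0.0011] turn [-0.0002  0.     -0.0004]
```

View pics/w1.png

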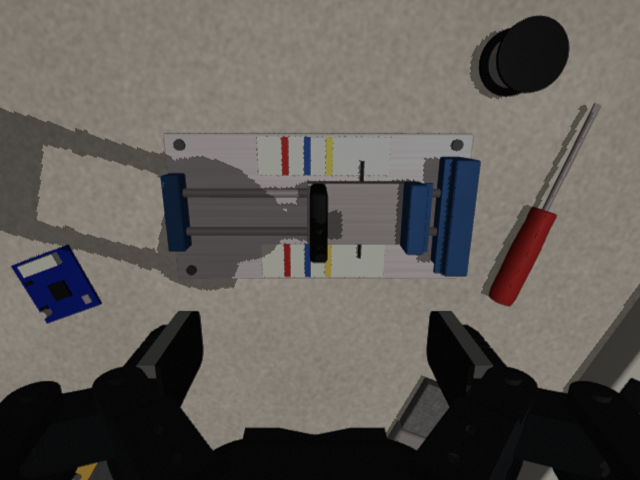

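The wrist view shows the handle at (318,222), the blue line at (307,156) and (308,260), and the pointers at (361,170). This puts the holder about 2.5 mm further along +x than my fit. I'm correcting for that and going down.

```bash
python3 -c "
from h import *
goto([.572,.0895,.050],.407)"
```

```text
t 2.2 pos [0.5692 0.0851 0.2311] F [-0.   0.3 -0.5] w 1.003
shift [0.003  0.0044 0.1811] turn [-0.0002  0.     -0.0004]
```

Call:
apply_moves(plan=[[[0.003,0.0045,0.03,0,0,0,-1],[0.003,0.0045,0.06,0,0,0,-1],[0.003,0.0045,0.09,0,0,0,-1],[0.003,0.0045,0.115,0,0,0,-1],[0.003,0.0045,0.14,0,0,0,-1],[0.003,0.0045,0.16,0,0,0,-1],[0.003,0.0045,0.175,0,0,0,-1],[0.003,0.0045,0.181,0,0,0,-1]]])

```text
time: 2.87
tool_pos: [0.5702, 0.0893, 0.0476]
tcp_rot: [-1.727, -2.62, 0.005]
wrist_force: [-0.6, 0.9, -0.6]
width: 0.996
```

Call:
apply_moves(plan=[[[0,0,0,0,0,0,-0.6],[0,0,0,0,0,0,0],[0,0,0,0,0,0,0.4],[0,0,0,0,0,0,0.8],[0,0,0,0,0,0,1],[0,0,0,0,0,0,1],[0,0,0,0,0,0,1],[0,0,0,0,0,0,1]]], force=60)

```text
time: 3.53
tool_pos: [0.5703, 0.0897, 0.0514]
tcp_rot: [-1.724, -2.623, 0.007]
wrist_force: [-10.4, -5.4, 12.3]
width: 0.156
```

Run:
```python
from h import *
cv2.imwrite("pics/w2.png",read_camera("wrist")[:,:,::-1])
im=read_camera("side")[:,:,::-1]
cv2.imwrite("pics/s2.png",cv2.resize(im[220:345,215:375],None,fx=4.6,fy=4.6,interpolation=cv2.INTER_CUBIC))
goto([.572,.0895,.050],.407)
```

```text
t 3.6333 pos [0.5703 0.0897 0.0514] F [-10.8  -5.4  11. ] w 0.159
shift [-0.0008  0.0015  0.0014] turn [-0.0017  0.      0.0002]
```

View pics/w2.png

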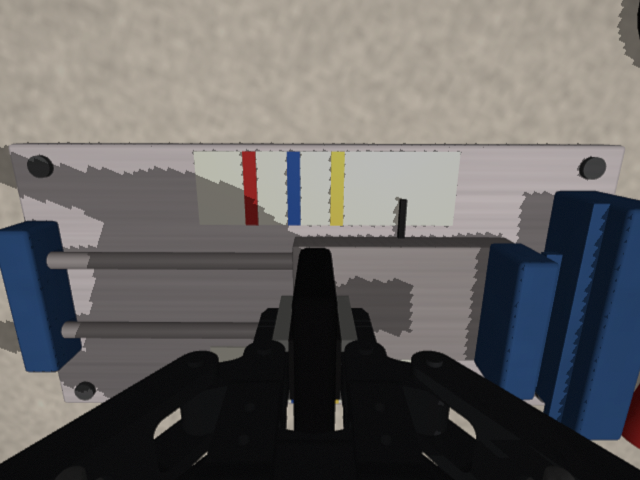

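View pics/s2.png

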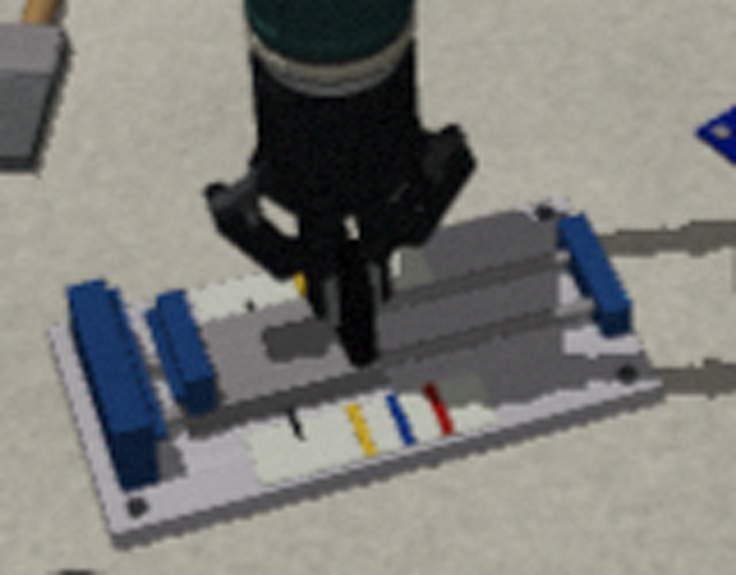

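Gripped: the handle is between the pads and the pointer at (402,218) is still at opening 0. Next is a 50 mm pull along tool -y.

Call:
apply_moves(plan=[[[0,-0.004,0,0,0,0,1],[0,-0.012,0,0,0,0,1],[0,-0.022,0,0,0,0,1],[0,-0.032,0,0,0,0,1],[0,-0.04,0,0,0,0,1],[0,-0.046,0,0,0,0,1],[0,-0.05,0,0,0,0,1],[0,-0.05,0,0,0,0,1]]])

```text
time: 4.3
tool_pos: [0.5294, 0.0721, 0.0514]
tcp_rot: [1.725, 2.621, 0.008]
wrist_force: [8.6, 4.7, -4.6]
width: 0.156
```

Run:
```python
from h import *
im=read_camera("wrist")[:,:,::-1]
cv2.imwrite("pics/w3.png",im)
cv2.imwrite("pics/w3c.png",cv2.resize(im[130:250,260:460],None,fx=4,fy=4,interpolation=cv2.INTER_CUBIC))
im=read_camera("side")[:,:,::-1]
cv2.imwrite("pics/s3.png",cv2.resize(im[220:345,215:375],None,fx=4.6,fy=4.6,interpolation=cv2.INTER_CUBIC))
s=readout.read_state();print(s["time"],s["tool_pos"],s["wrist_force"],s["width"],np.linalg.norm(s["tool_pos"][:2]-[.5703,.0897]))
```

```text
4.4 [0.52980224 0.0722619  0.05147636] [ 9.48085401  4.97798795 -4.57302738] 0.156236515509288 0.04409258757434965
```

View pics/w3.png

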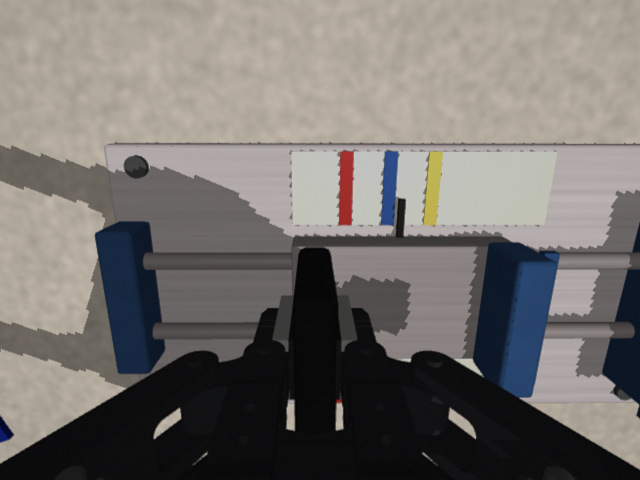

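View pics/s3.png

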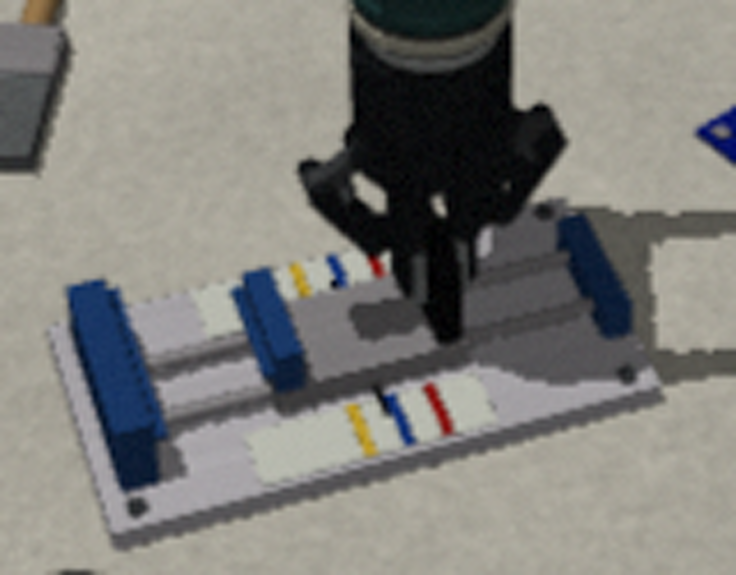

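Opening is about 44 mm: the pointer at (401,215) is 14 px from the blue line at (387,215), and the tool moved 44.1 mm. I'm pulling 6 mm more.

Call:
apply_moves(plan=[[[0,-0.002,0,0,0,0,1],[0,-0.004,0,0,0,0,1],[0,-0.006,0,0,0,0,1],[0,-0.006,0,0,0,0,1],[0,-0.006,0,0,0,0,1],[0,-0.006,0,0,0,0,1],[0,-0.006,0,0,0,0,1],[0,-0.006,0,0,0,0,1]]])

```text
time: 5.07
tool_pos: [0.5247, 0.0701, 0.0515]
tcp_rot: [1.724, 2.621, 0.009]
wrist_force: [9.6, 5.4, -4.4]
width: 0.159
```

Run:
```python
from h import *
im=read_camera("wrist")[:,:,::-1]
cv2.imwrite("pics/w4c.png",cv2.resize(im[130:250,260:460],None,fx=4,fy=4,interpolation=cv2.INTER_CUBIC))
im=read_camera("side")[:,:,::-1]
cv2.imwrite("pics/s4.png",cv2.resize(im[220:345,215:375],None,fx=4.6,fy=4.6,interpolation=cv2.INTER_CUBIC))
s=readout.read_state();print(s["time"],s["tool_pos"],s["wrist_force"],s["width"],np.linalg.norm(s["tool_pos"][:2]-[.5703,.0897]))
```

```text
5.1667 [0.52471359 0.07005934 0.05148776] [ 9.12772535  5.95968398 -3.78724967] 0.15768514424720606 0.0496374490159439
```

View pics/w4c.png

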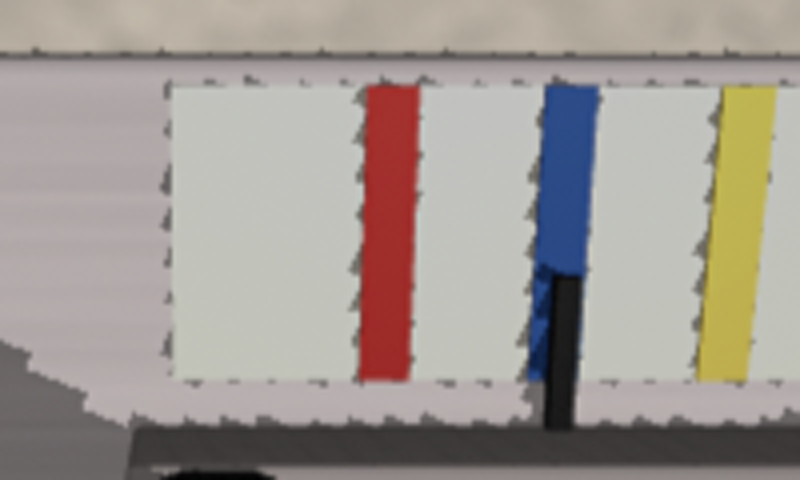

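View pics/s4.png

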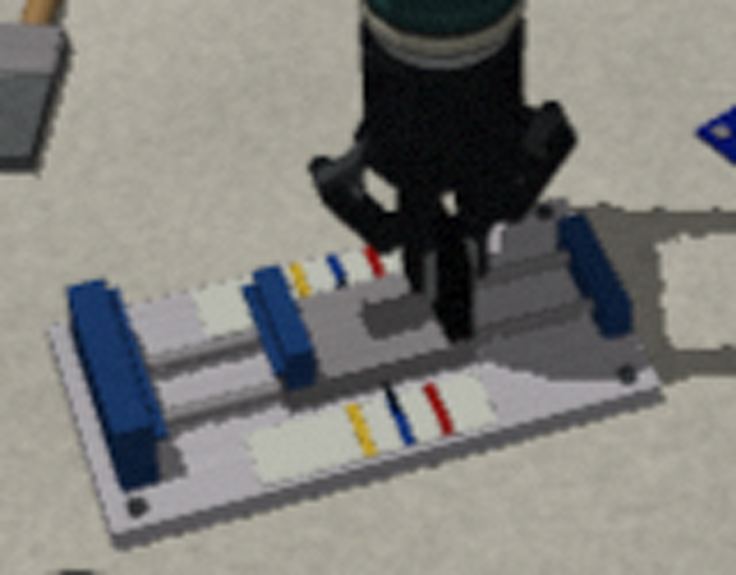

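The pointer is on the blue line, about 0.8 mm short of its centre, which is inside the 4 mm allowed. I'll hold for one call to check it isn't creeping before handing in.

Call:
apply_moves(plan=[[[0,-0.0005,0,0,0,0,1],[0,-0.0005,0,0,0,0,1],[0,-0.0005,0,0,0,0,1],[0,-0.0005,0,0,0,0,1],[0,-0.0005,0,0,0,0,1],[0,-0.0005,0,0,0,0,1],[0,-0.0005,0,0,0,0,1],[0,-0.0005,0,0,0,0,1]]])

```text
time: 5.83
tool_pos: [0.5243, 0.0699, 0.0515]
tcp_rot: [1.724, 2.62, 0.009]
wrist_force: [9.7, 4.9, -5.3]
width: 0.156
```

Run:
```python
from h import *
from workcell import bot
im=read_camera("wrist")[:,:,::-1]
cv2.imwrite("pics/w5c.png",cv2.resize(im[130:250,260:460],None,fx=4,fy=4,interpolation=cv2.INTER_CUBIC))
cv2.imwrite("pics/sc5.png",read_camera("scene")[:,:,::-1])
s=readout.read_state();print(s["time"],s["tool_pos"],s["wrist_force"],s["width"],np.abs(s["joint_vel"]).max(),np.linalg.norm(s["tool_pos"][:2]-[.5703,.0897]))
```

```text
5.9333 [0.52431194 0.06990707 0.0514674 ] [10.67430086  6.57439437 -4.87474478] 0.15461986744409045 0.0019214641863996758 0.050066572609793615
```

View pics/w5c.png

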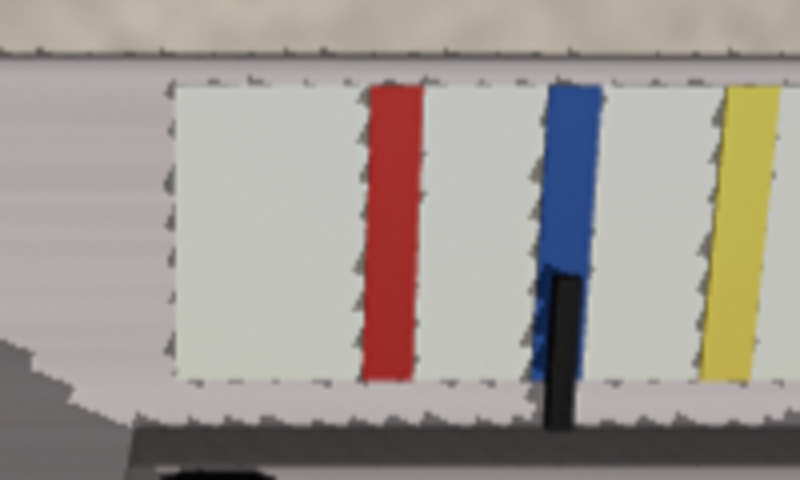

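View pics/sc5.png

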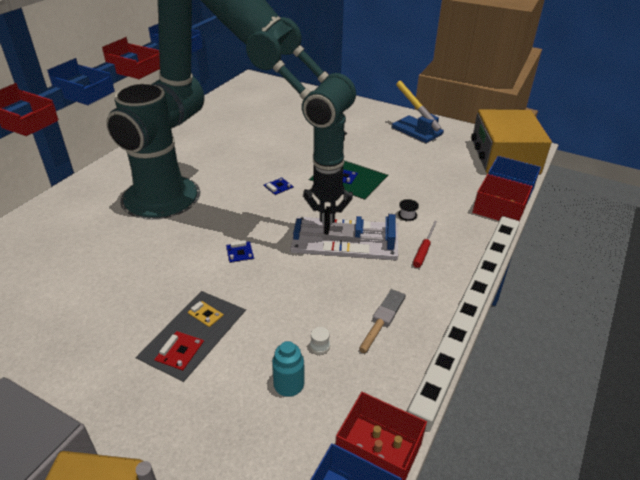

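The pointer at crop position (563,330) lies on the blue line, the arm is still, and nothing else has moved. I'm handing in.

```bash
python3 -c "
from workcell import bot
print(bot.finish_job())"
```

```text
the job is handed in; nothing more can be done
None
```

The jaw is open on the blue line and the gripper is still holding the handle. The board on the green mat is the blue one, the farthest left of the three blue look-alikes. I gripped the black handle from above at 60 N and pulled it open.

- **Opening:** the first 50 mm pull reached only about 44 mm because the arm gives under load, so I pulled 6.5 mm more. The tool then showed 50.1 mm of travel, and the wrist picture shows the pointer on the blue line, under 1 mm from its centre.
- **Grip and stillness:** the arm was at rest, and the wrist force was about 12 N sideways, in line with the spring's pull. The force of the fingers on the handle is not measured directly.
- **Everything else:** the boards and other loose things look unmoved in the last scene picture, though the arm partly hides the blue board there.

No check failed. I handed the job in at about 5.9 s; it reports no verdict.

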